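# Load the ceramic check bars and lock the indexing table

### The arm

A 6-joint arm with a two-finger parallel gripper is mounted at the origin on the work surface. World frame = base frame: x ahead of the robot, y to its left, z up, the work surface at z = 0. Lengths are in mm, angles in rad, forces in N, time in s.
With the tool pointing down it reaches from about 400 to 825 mm from the base axis. Payload 7 kg.
Tool frame: the origin (TCP) lies at the very end of the fingers, on their centre line; the grasp point (between the pads) lies 19 mm behind it; z points along the fingers, y is the line along which they close (so a half turn about z gives the same grasp; the last joint's range is limited). The gripper opens to 88 mm and grips with 3 to 60 N. Pads are 19 mm wide; open, the fingers measure 130 mm over their backs; the gripper's body (78 mm by 193 mm) begins 47 mm behind the grasp point.
Start: joints at [-1.005, 0.359, 0.012, 0, -1.224, -0.288], TCP at [185.086, -649.106, 226.561] pointing down, gripper open.
Joint ranges: [-3.07, 3.07], [-1.43, 2.12], [-1.02, 1.25], [-3.03, 1.67], [-3.05, -0], [-3.03, 3.03]. Speed limits (rad/s): [2.39, 2.39, 3.01, 3.14, 3.14, 3.14].

### API

Orientations are given as [roll, pitch, yaw] about the fixed x, y, z axes, in that order (R = Rz(yaw) Ry(pitch) Rx(roll)).
In Python, from station import get_obs, capture, finish_job gives the robot as it stands.
- The arm moves only by the tool send_rows, never from a script. Its argument "series" is a list that holds one entry, the list of rows, each a list of 7 numbers: the shift along the tool's x, y, z each as a share of 0.25 m, from -1 to 1, then the turn, a rotation vector about the tool's x, y, z each as a share of pi rad, from -1 to 1, then the opening, from -1 (shut) to 1 (fully open). In form: [[[tx, ty, tz, wx, wy, wz, gripper], ...]]. A call has 1 to 8 rows; each row is the pose to reach, as a shift and turn from the pose commanded when the call began, along the tool's axes at that moment, turning the shorter way round; what a row does not reach only later rows make up. A row lasts 1/8 s, in which the tool goes at most 62.5 mm and 10.7 degrees, less where a joint would pass 70% of its speed; a pose out of reach is approached as far as the arm can. A call with a number of a shift or a turn outside -1 to 1 is refused whole. A call with a gripper value outside its range is refused whole. The fingers move at their own pace and stop on an object; "grip_force" is the grip in N (left out, the last holds). Time passes only in rows, so rows that repeat a pose let the fingers close. It gives the time, the measured TCP pose, the force, the opening and the grip force at its end, in the units of the state.
- get_obs(): the state, without advancing time (a new reading comes with each control period).
- capture(name): name is "side" or "top" or "wrist"; returns a dict with "img" (480x640x3 uint8, red, green, blue), "fovy" (degrees; the focal length in pixels is half the picture's height over the tangent of half this angle, whatever the lens; pixels are square), "cx", "cy" (the principal point, pixels), "k1" (the pictures are not rectified: a ray, as slopes to the right and down, at radius r is drawn at 1 + k1 r^2 times it, then the intrinsics apply), "rvec" (rotation vector, rad) and "tvec" (3), from world to camera coordinates, as OpenCV has them. Camera axes: x right, y down, z forward; pixel columns grow to the right and rows downward; lengths in mm; the calibration is good to about 2 mm. A picture is of the moment at which its call begins. There is no depth.
- finish_job(): hands the job in; it is judged then, once.
The state is a dict: "t": time; "q": joint angles; "qvel": joint speeds; "tau": joint torques, N m; "ee_pos": TCP position; "tool_rot": TCP orientation; "wrist_force": force on the tool from outside, world axes, zero at the start; "torque": the same for the moment, N m; "gripper_width": finger opening in mm; "grip_force": force on a finger pad.
Only numpy, scipy, OpenCV 4.12 (cv2) and the standard library are available. Lean on these libraries where they do the work, as an engineer would, in place of code of your own. Each camera call takes 0.05 s, during which the arm holds its last target. There are 200 camera calls.

### The job

Get the indexing table ready for the arm check: take each black knobbed dummy (one or two) out of the nest and put it in the grey tray, and lay every white ceramic bar from the mat flat into a bay of its own in the nest. Then turn the loaded plate by its handle a quarter turn anticlockwise, fully to its stop, and finally swing the latch over until it rests down in its catch. The ceramic is brittle: never let the fingers press on a bar with more than 80 N in all (about 40 N a finger), and leave the other things on the bench where they are.

Things in the scene. Friction and masses are not known exactly. Their poses are not given: they have to be found in the camera images.
- block1: White ceramic square bar, 100 mm long (along its x axis), 24 x 24 mm in section, about 0.25 kg, brittle. Origin at its centre; it lies flat, on any of its four long sides. 3 or 4 of the four are present, on the black rubber mat (3 mm thick) at the start.
- block2: White ceramic square bar, 100 mm long (along its x axis), 24 x 24 mm in section, about 0.25 kg, brittle. Origin at its centre; it lies flat, on any of its four long sides. 3 or 4 of the four are present, on the black rubber mat (3 mm thick) at the start.
- block3: White ceramic square bar, 100 mm long (along its x axis), 24 x 24 mm in section, about 0.25 kg, brittle. Origin at its centre; it lies flat, on any of its four long sides. 3 or 4 of the four are present, on the black rubber mat (3 mm thick) at the start.
- block4: White ceramic square bar, 100 mm long (along its x axis), 24 x 24 mm in section, about 0.25 kg, brittle. Origin at its centre; it lies flat, on any of its four long sides. 3 or 4 of the four are present, on the black rubber mat (3 mm thick) at the start.
- dummy1: Black plastic storage dummy: a flat bar 100 mm (x) x 24 mm (y) x 18 mm high with an upright round grip knob, 22 mm in diameter, from 18 to 54 mm above the underside, in its middle. Origin at the centre of the underside, z up. Only one or two of the four are present, each in a bay of the nest at the start.
- dummy2: Black plastic storage dummy: a flat bar 100 mm (x) x 24 mm (y) x 18 mm high with an upright round grip knob, 22 mm in diameter, from 18 to 54 mm above the underside, in its middle. Origin at the centre of the underside, z up. Only one or two of the four are present, each in a bay of the nest at the start.
- dummy3: Black plastic storage dummy: a flat bar 100 mm (x) x 24 mm (y) x 18 mm high with an upright round grip knob, 22 mm in diameter, from 18 to 54 mm above the underside, in its middle. Origin at the centre of the underside, z up. Only one or two of the four are present, each in a bay of the nest at the start.
- dummy4: Black plastic storage dummy: a flat bar 100 mm (x) x 24 mm (y) x 18 mm high with an upright round grip knob, 22 mm in diameter, from 18 to 54 mm above the underside, in its middle. Origin at the centre of the underside, z up. Only one or two of the four are present, each in a bay of the nest at the start.
- turntable (a joint): Angle of the round plate (250 mm in diameter, top face 42 mm above the bench) of the indexing table: 0 at the loading station (the start), grows anticlockwise seen from above, and reaches its fixed stop at 1.571, the measuring station. It turns stiffly (about 0.25 N m) and stays where it is left.
- nest (a point): Centre of the plate's top face, turns with it, z up. Four bays at y = -81, -27, 27, 81 mm in this frame, each for one bar lying along x, centred at x = 0 (bar centre then 12 mm above this point). A bay is 32 mm wide between ribs, 116 mm long between end strips, all 10 mm high. Ribs run only from |x| = 26 to 50 mm, so the fingers have free room beside a bar's middle.
- handle (a point): Centre of the ball (22 mm in diameter) on top of the plate's upright turning handle, a post 16 mm in diameter standing 50 mm high on the plate at x = -105 mm in the nest frame; this point is 52 mm above the plate's face.
- catch (a point): Centre, 10 mm above the plate, of the latch's catch: two steel cheeks 22 mm high, 20 mm apart, at x = +105 mm in the nest frame. With the plate at its stop it lies below the closed latch.
- latch (a joint): Angle of the locking latch about its level hinge: 0 when it lies level, down in the catch; about 1.57 upright; at the start 1.75 to 1.95, leaning back away from the plate against its stop (1.95). Falls slowly (damped) to the side to which it leans.
- latch_tip (a point): Centre of the black cross grip at the latch's free end, a cylinder 20 mm in diameter and 30 mm long lying parallel to the hinge. The latch is a steel arm 12 mm wide and 8 mm thick; this point is 90 mm from the hinge.
- latch_hinge (a point): Point on the latch's hinge axis, 56 mm above the bench, on the fixed base beside the plate. Its x axis is the hinge axis, z is up; the closed latch points along its -y, towards the plate's centre 172 mm away.
- tray: Grey plastic tray fixed to the bench, 180 mm (x) x 130 mm (y), walls 28 mm high and 4 mm thick, floor 4 mm thick. Origin at the centre of its underside.
- caliper: Bystander: caliper lying on the bench, 200 mm long.
- vblock: Bystander: steel vee block 70 x 50 x 47 mm.
- cleaner: Bystander: white bottle, 60 mm in diameter, 150 mm high.
- penpot: Bystander: black pot, 72 mm in diameter, 95 mm high.
- brush: Bystander: hand brush lying on the bench.
Mind the look-alikes: they are no part of the job. What is shaped like the block2 but orange, purple or yellow is not meant.

How it is judged (in metres and radians):
On the way, in this order (a step that is already met when the one before it is completed fails the run):
1. every dummy in the tray and every bar flat in a bay, the plate still at the loading station (x of block1 in the frame of nest between -0.014 and 0.014 m and y of block1 in the frame of nest between -0.092 and 0.092 m and z of block1 in the frame of nest between 0.008 and 0.0155 m and x of block2 in the frame of nest between -0.014 and 0.014 m and y of block2 in the frame of nest between -0.092 and 0.092 m and z of block2 in the frame of nest between 0.008 and 0.0155 m and x of block3 in the frame of nest between -0.014 and 0.014 m and y of block3 in the frame of nest between -0.092 and 0.092 m and z of block3 in the frame of nest between 0.008 and 0.0155 m and x of block4 in the frame of nest between -0.014 and 0.014 m and y of block4 in the frame of nest between -0.092 and 0.092 m and z of block4 in the frame of nest between 0.008 and 0.0155 m and x of dummy1 in the frame of tray between -0.086 and 0.086 m and y of dummy1 in the frame of tray between -0.061 and 0.061 m and height (world z) of each of dummy1, dummy2, dummy3, dummy4 below 0.045 m and x of dummy2 in the frame of tray between -0.086 and 0.086 m and y of dummy2 in the frame of tray between -0.061 and 0.061 m and x of dummy3 in the frame of tray between -0.086 and 0.086 m and y of dummy3 in the frame of tray between -0.061 and 0.061 m and x of dummy4 in the frame of tray between -0.086 and 0.086 m and y of dummy4 in the frame of tray between -0.061 and 0.061 m and linear speed of each of block1, block2, block3, block4, dummy1, dummy2, dummy3, dummy4 below 0.02 m/s and value of joint turntable below 0.6 rad and value of joint latch above 1 rad), for 0.2 s.
2. the loaded plate turned fully to its stop, the latch still open (x of block1 in the frame of nest between -0.014 and 0.014 m and y of block1 in the frame of nest between -0.092 and 0.092 m and z of block1 in the frame of nest between 0.008 and 0.0155 m and x of block2 in the frame of nest between -0.014 and 0.014 m and y of block2 in the frame of nest between -0.092 and 0.092 m and z of block2 in the frame of nest between 0.008 and 0.0155 m and x of block3 in the frame of nest between -0.014 and 0.014 m and y of block3 in the frame of nest between -0.092 and 0.092 m and z of block3 in the frame of nest between 0.008 and 0.0155 m and x of block4 in the frame of nest between -0.014 and 0.014 m and y of block4 in the frame of nest between -0.092 and 0.092 m and z of block4 in the frame of nest between 0.008 and 0.0155 m and value of joint turntable above 1.52 rad and value of joint latch above 1 rad), for 0.2 s.
3. the latch down in its catch, the plate at its stop (value of joint turntable above 1.52 rad and value of joint latch below 0.06 rad), for 0.2 s.
At the end, for the whole second after the job is handed in: Every bar present lies flat in a bay of the nest (centre 8 to 15.5 mm above the plate, within 14 mm of the bay's middle lengthwise), every dummy present lies inside the tray, the plate is within 0.05 rad of its stop (over 1.52), the latch within 0.06 rad of fully closed, all at rest (all of step 3 and x of block1 in the frame of nest between -0.014 and 0.014 m and y of block1 in the frame of nest between -0.092 and 0.092 m and z of block1 in the frame of nest between 0.008 and 0.0155 m and x of block2 in the frame of nest between -0.014 and 0.014 m and y of block2 in the frame of nest between -0.092 and 0.092 m and z of block2 in the frame of nest between 0.008 and 0.0155 m and x of block3 in the frame of nest between -0.014 and 0.014 m and y of block3 in the frame of nest between -0.092 and 0.092 m and z of block3 in the frame of nest between 0.008 and 0.0155 m and x of block4 in the frame of nest between -0.014 and 0.014 m and y of block4 in the frame of nest between -0.092 and 0.092 m and z of block4 in the frame of nest between 0.008 and 0.0155 m and x of dummy1 in the frame of tray between -0.086 and 0.086 m and y of dummy1 in the frame of tray between -0.061 and 0.061 m and height (world z) of each of dummy1, dummy2, dummy3, dummy4 below 0.045 m and x of dummy2 in the frame of tray between -0.086 and 0.086 m and y of dummy2 in the frame of tray between -0.061 and 0.061 m and x of dummy3 in the frame of tray between -0.086 and 0.086 m and y of dummy3 in the frame of tray between -0.061 and 0.061 m and x of dummy4 in the frame of tray between -0.086 and 0.086 m and y of dummy4 in the frame of tray between -0.061 and 0.061 m and linear speed of each of block1, block2, block3, block4, dummy1, dummy2, dummy3, dummy4 below 0.02 m/s); the robot touches nothing.
It fails at once if a ceramic bar pressed by the fingers with more than 80 N in all (contact force between the fingers and block1 above 80 N or contact force between the fingers and block2 above 80 N or contact force between the fingers and block3 above 80 N or contact force between the fingers and block4 above 80 N).
It fails at once if a bystander moved more than 4 cm (distance of any of caliper, vblock, cleaner, penpot, brush from where it was at the start of the episode above 0.04 m).
Of block1, block2, block3, block4 only 3 to 4 are there at a start; the rules pass over those that are not, and their reading is None.
Of dummy1, dummy2, dummy3, dummy4 only 1 to 2 are there at a start; the rules pass over those that are not, and their reading is None.
At some moment in a run one of block1, block2, block3, block4 may be knocked a few centimetres aside while the robot is not near it.
Once in a run the grip may slacken for a moment while it holds something.
It also fails if it takes over 210 s, if anything falls off the work surface, if the arm or the gripper's body presses on something with over 40 N, if the wrist force passes 120 N, or if a joint passes its speed limit or range.

## Working session

There is one attempt and no reset: what is moved stays moved. The work goes in short steps, Python scripts to look and compute and a tool call to move; the robot and the scene stay as the last step left them, time stands still between calls to the robot, and variables do not carry over. Pictures are saved under pics/ and viewed, at most 14 in all, crops included, and the job is handed in when it is done.

Besides the shell and the picture viewer there is one more tool, called after ">>>" by a JSON object that holds its "name" and its "arguments". send_rows: Moves the arm, as the interface text tells. Its arguments: {"type":"object","properties":{"series":{"type":"array"},"grip_force":{"type":"number"}},"required":["series"]}

```bash
ls; mkdir -p pics; cat > h.py <<'E'
import numpy as np, cv2
from station import get_obs, capture, finish_job
from scipy.spatial.transform import Rotation as R
def cam(n):
    c=capture(n); c['f']=240/np.tan(np.radians(c['fovy'])/2); c['R']=R.from_rotvec(np.ravel(c['rvec'])).as_matrix(); c['t']=np.ravel(c['tvec']); return c
def ray(c,u,v):
    d=np.array([(u-c['cx'])/c['f'],(v-c['cy'])/c['f']]); s=d.copy()
    for _ in range(30): s=d/(1+c['k1']*(s@s))
    return -c['R'].T@c['t'], c['R'].T@np.array([s[0],s[1],1])
def pz(c,u,v,z):
    o,d=ray(c,u,v); return o+d*(z-o[2])/d[2]
def px(c,p):
    q=c['R']@np.asarray(p,float)+c['t']; s=q[:2]/q[2]; s=s*(1+c['k1']*(s@s)); return s*c['f']+[c['cx'],c['cy']]
def save(c,n): cv2.imwrite('pics/'+n+'.png',c['img'][:,:,::-1])
E
python3 - <<'E'
from h import *
for n in('top','side'):
    c=cam(n); save(c,n+'0'); o,_=ray(c,320,240); print(n,o.round(),c['f'],c['k1'],[pz(c,u,v,0).round() for u,v in((0,0),(639,0),(0,479),(639,479))])
print(get_obs())
E
```

```text
pics
top [ 465.   -2. 1306.] 472.60583050678315 -0.03822978106164245 [array([1263.,  952.,    0.]), array([1313., -947.,    0.]), array([-98., 854.,   0.]), array([ -74., -901.,    0.])]
side [494. 854. 993.] 484.19246100498975 -0.0900402220040563 [array([ 2737., -2193.,     0.]), array([-1546., -2741.,     0.]), array([1143.,  589.,    0.]), array([-170.,  498.,    0.])]
{'t': 0.1, 'q': array([-1.00491101e+00,  3.59319047e-01,  1.11774377e-02, -2.86214887e-04,
       -1.22412339e+00, -2.88088147e-01]), 'qvel': array([ 0.00037865, -0.00103619,  0.00321944,  0.00181913, -0.00207107,
       -0.00054226]), 'tau': array([-1.47923969e-03, -5.84165239e+01,  2.93748808e+01,  7.01557472e+00,
        1.00962940e-02, -5.47640457e-05]), 'ee_pos': array([ 184.95306355, -648.7197565 ,  225.72969769]), 'tool_rot': array([ 3.14010805e+00, -1.59326857e-04, -2.86389281e+00]), 'wrist_force': array([ 0.04225738,  0.58988061, -0.60158285]), 'torque': array([ 0.02771962, -0.04262699, -0.04233691]), 'grip_force': 0.0, 'gripper_width': 87.86154459762744}
```

View pics/top0.png

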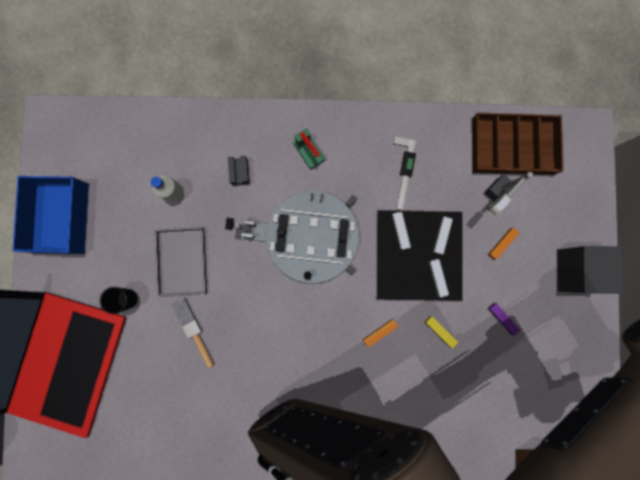

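View pics/side0.png

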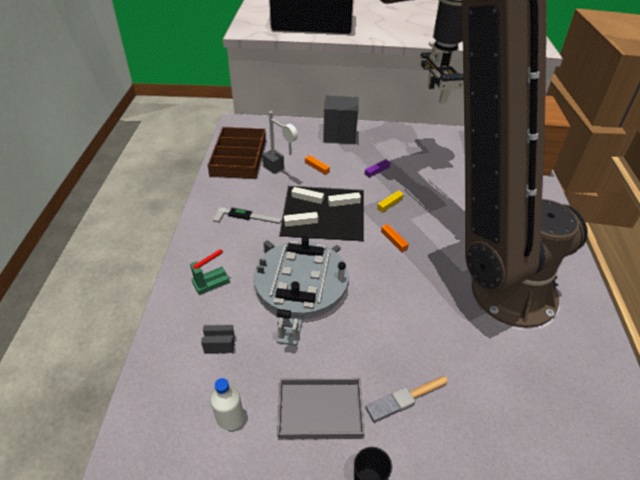

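The top view (image up = +x, left = +y) shows three white bars on the mat, at about (401,230), (443,235) and (439,278). The two dummies are in the outer bays at (281,233) and (343,238), and the handle is at (308,275). The tray is at (181,262) and the latch leans back at about (230,224).

```bash
python3 - <<'E'
from h import *
c=cam('top'); im=c['img']; hsv=cv2.cvtColor(im,cv2.COLOR_RGB2HSV)
roi=np.zeros((480,640),np.uint8); roi[205:305,374:466]=255
m=((hsv[...,2]>140)&(roi>0)).astype(np.uint8)
for k in cv2.findContours(m,0,1)[0]:
    if cv2.contourArea(k)<80: continue
    P=np.array([pz(c,u,v,27)[:2] for u,v in k[:,0]],np.float32); r=cv2.minAreaRect(P); mo=cv2.moments(m*0+cv2.drawContours(m*0,[k],-1,1,-1),True)
    print('bar',np.round(r[0]),np.round(r[1]),r[2],pz(c,mo['m10']/mo['m00'],mo['m01']/mo['m00'],25).round(1))
m=((hsv[...,2]<60)).astype(np.uint8)
for a,z in(((265,185,365,290),60),((215,210,262,245),90)):
    q=m*0; q[a[1]:a[3],a[0]:a[2]]=m[a[1]:a[3],a[0]:a[2]]
    for k in cv2.findContours(q,0,1)[0]:
        if cv2.contourArea(k)<15: continue
        P=np.array([pz(c,u,v,z)[:2] for u,v in k[:,0]],np.float32); print('dark',k[:,0].mean(0),*[np.round(x,1) for x in cv2.minAreaRect(P)])
# plate circle
m=((hsv[...,1]>18)&(hsv[...,0]>70)&(hsv[...,0]<115)&(hsv[...,2]>90)).astype(np.uint8); print('plate',m[185:290,262:365].sum())
big=cv2.resize(im[150:310,150:470],(800,400),interpolation=cv2.INTER_CUBIC); cv2.imwrite('pics/t1.png',big[:,:,::-1])
for u,v in((157,231),(206,229),(206,293),(160,296)): print('tray',pz(c,u,v,28).round())
for p in((450,0,42),(575,0,42),(450,125,42)): print(px(c,p))
print(hsv[215,300],hsv[240,314],hsv[180,314])
E
```

```text
bar [ 474. -330.] [99. 23.] 15.583895683288574 [ 473.6 -330.8   25. ]
bar [ 591. -341.] [23. 98.] 75.0350341796875 [ 590.8 -341.8   25. ]
bar [ 601. -226.] [98. 22.] 14.398222923278809 [ 601.3 -226.6   25. ]
dark [307.5 275. ] [474.3  25.9] [15.8 13.1] 1.2
dark [342.35443038 237.75949367] [574.1 -64.3] [19.2 96.3] 85.7
dark [281.48148148 232.72839506] [585.2  97.4] [21.  94.8] 84.7
dark [229.34482759 223.62068966] [603.  229.7] [28.7 18.1] 1.9
plate 4175
tray [586. 438.  28.]
tray [594. 305.  28.]
tray [421. 299.  28.]
tray [410. 422.  28.]
[317.16715383 284.3818334 ]
[318.09312661 237.65274324]
[270.23767561 283.48098071]
[103  22 138] [103  21 143] [150  14 130]
```

View pics/t1.png

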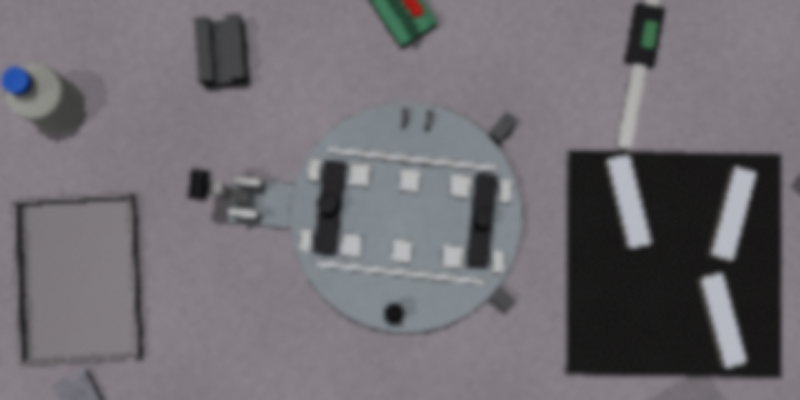

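Everything measured fits the sizes given: nest centre about (580,16) with yaw about -0.075, tray centre about (503,366). I'll move towards the nest now.

>>> {"name": "send_rows", "arguments": {"series": [[[-0.8,1,-0.2,0,0,-0.388,1],[-0.8,1,-0.2,0,0,-0.388,1],[-0.8,1,-0.2,0,0,-0.388,1],[-0.8,1,-0.2,0,0,-0.388,1],[-0.8,1,-0.2,0,0,-0.388,1],[-0.8,1,-0.2,0,0,-0.388,1],[-0.8,1,-0.2,0,0,-0.388,1],[-0.8,1,-0.2,0,0,-0.388,1]]]}}

```text
t: 1.15
ee_pos: [308.9, -353.5, 276.6]
tool_rot: [-3.141, 0.0, -1.645]
wrist_force: [-0.3, 0.2, -0.6]
gripper_width: 87.8
grip_force: 0.0
```

```bash
cat >> h.py <<'E'
def plan(x,y,z,yaw=None,ws=()):
    """shares for target(s): world xyz + tool yaw (tool down), from current pose"""
    o=get_obs(); M=R.from_euler('xyz',o['tool_rot'])
    print('t %.1f'%o['t'],'at',o['ee_pos'].round(1),'yaw %.3f'%o['tool_rot'][2],'w %.1f F %.1f'%(o['gripper_width'],o['grip_force']),'wf',o['wrist_force'].round(1))
    for p in [(x,y,z,yaw)]+list(ws):
        T=M if p[3] is None else R.from_euler('xyz',[np.pi,0,p[3]])
        print('->',p,np.r_[M.inv().apply(np.array(p[:3])-o['ee_pos'])/250,(M.inv()*T).as_rotvec()/np.pi].round(3))
E
python3 -c "
from h import *
plan(540,16,300,-1.646)
print(get_obs()['q'])"
```

```text
t 1.1 at [ 308.9 -353.5  276.6] yaw -1.645 w 87.8 F 0.0 wf [-0.3  0.2 -0.6]
-> (540, 16, 300, -1.646) [-1.542 -0.812 -0.093 -0.     0.     0.   ]
[-4.31771063e-01 -1.94173279e-02 -3.38903396e-01 -1.35397208e-04
 -1.25114471e+00  3.57751605e-01]
```

>>> {"name": "send_rows", "arguments": {"series": [[[-1,-0.5,0,0,0,0,1],[-1,-0.5,0,0,0,0,1],[-1,-0.5,0,0,0,0,1],[-1,-0.5,0,0,0,0,1],[-1,-0.5,0,0,0,0,1]]]}}

```text
t: 1.78
ee_pos: [453.1, -111.7, 276.3]
tool_rot: [3.141, 0.0, -1.646]
wrist_force: [0.7, -0.7, -0.1]
gripper_width: 87.8
grip_force: 0.0
```

>>> {"name": "send_rows", "arguments": {"series": [[[-0.54,-0.31,-0.2,0,0,0,1],[-0.54,-0.31,-0.2,0,0,0,1],[-0.54,-0.31,-0.2,0,0,0,1],[-0.54,-0.31,-0.2,0,0,0,1]]]}}

```text
t: 2.28
ee_pos: [540.8, 16.8, 326.2]
tool_rot: [3.141, -0.0, -1.646]
wrist_force: [-0.1, -0.1, -0.3]
gripper_width: 87.8
grip_force: 0.0
```

```bash
python3 - <<'E'
from h import *
c=cam('wrist'); save(c,'w1'); o,d=ray(c,320,240); print(o.round(),d.round(2)); plan(580,16,300,-1.646)
for p in((580,16,42),(580,97,96),(580,-65,96),(475,25,94)): print(p,px(c,p))
E
```

```text
[535. -54. 483.] [ 0.02  0.25 -0.97]
t 2.3 at [539.7  15.7 325.8] yaw -1.646 w 87.6 F 0.0 wf [ 0.1 -0.3  0.3]
-> (580, 16, 300, -1.646) [-0.013 -0.161  0.103  0.    -0.    -0.   ]
(580, 16, 42) [287.09870282 207.24978678]
(580, 97, 96) [290.1524487  287.55239561]
(580, -65, 96) [274.73662365 136.33416496]
(475, 25, 94) [382.55442682 216.30524964]
```

View pics/w1.png

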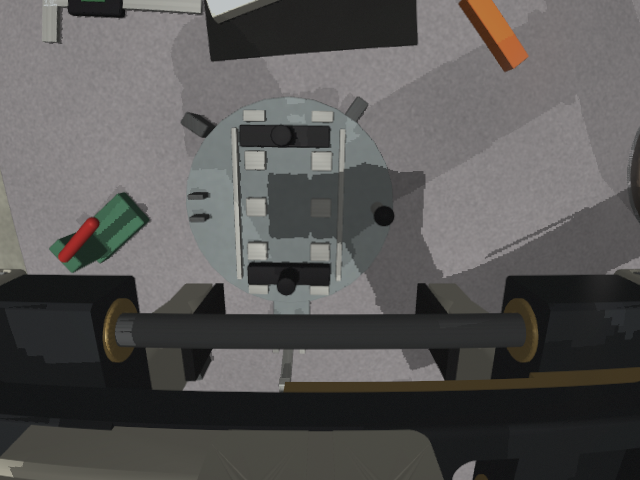

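The wrist view shows knob tops at about (282,134) and (287,283), ribs at (257/321, 116/160/207/250), the handle ball at (384,215) and the catch at (198,206).

```bash
python3 - <<'E'
from h import *
c=cam('wrist')
g=cv2.imread('pics/w1.png')
m=(g.min(2)>150).astype(np.uint8); m[300:]=0; m[:100]=0
P=[]
for k in cv2.findContours(m,0,1)[0]:
    if cv2.contourArea(k)<100: continue
    r=cv2.minAreaRect(k); w=pz(c,*r[0],52); print(np.round(r[0]),np.round(r[1]),w.round(1)); P.append(w)
for n,u,v,z in(('knob-',282,134,96),('knob+',287,284,96),('handle',384,215,97),('catchA',198,195,64),('catchB',198,217,64)): print(n,pz(c,u,v,z).round(1))
m=(g.max(2)<60).astype(np.uint8)
for a in((230,110,340,155),(240,255,340,300),(370,200,400,230)):
    q=m*0;q[a[1]:a[3],a[0]:a[2]]=m[a[1]:a[3],a[0]:a[2]]
    k=max(cv2.findContours(q,0,1)[0],key=cv2.contourArea); print(np.round(cv2.minAreaRect(k)[0]),cv2.boundingRect(k))
E
```

```text
[256. 252.] [15. 17.] [619.6  63.7  52. ]
[256. 207.] [14. 17.] [614.3  10.   52. ]
[321. 161.] [16. 18.] [534.4 -36.4  52. ]
[254. 160.] [16. 18.] [609.8 -43.5  52. ]
[236. 203.] [150.   4.] [636.8   3.6  52. ]
[322. 116.] [ 9. 19.] [530.1 -85.6  52. ]
[254. 115.] [10. 19.] [604.8 -92.2  52. ]
knob- [571.2 -67.8  96. ]
knob+ [581.8  91.3  96. ]
handle [472.7  22.   97. ]
catchA [675.7 -10.6  64. ]
catchB [679.6  14.4  64. ]
[284. 136.] (239, 125, 92, 23)
[289. 278.] (248, 262, 83, 33)
[382. 214.] (371, 203, 23, 23)
```

>>> {"name": "send_rows", "arguments": {"series": [[[-0.32,-0.15,0.2,0,0,0,1],[-0.32,-0.15,0.4,0,0,0,1],[-0.32,-0.15,0.7,0,0,0,1],[-0.32,-0.15,0.85,0,0,0,1],[-0.32,-0.15,0.85,0,0,0,1],[-0.32,-0.15,0.85,0,0,0,1]]]}}

```text
t: 3.12
ee_pos: [583.8, 91.6, 116.3]
tool_rot: [-3.139, 0.0, -1.646]
wrist_force: [0.6, 0.4, 1.1]
gripper_width: 87.5
grip_force: 0.0
```

```bash
python3 - <<'E'
from h import *
plan(583,93,65)
c=cam('side'); im=c['img'][200:360,220:380]; cv2.imwrite('pics/s1.png',cv2.resize(im,(640,640))[:600,:,::-1])
E
```

```text
t 3.1 at [583.8  91.6 116.3] yaw -1.646 w 87.5 F 0.0 wf [0.6 0.4 1.1]
-> (583, 93, 65, None) [-0.005  0.004  0.205  0.     0.     0.   ]
```

>>> {"name": "send_rows", "arguments": {"series": [[[0,0,0.2,0,0,0,1],[0,0,0.2,0,0,0,1],[0,0,0.2,0,0,0,-1],[0,0,0.2,0,0,0,-1],[0,0,0.2,0,0,0,-1],[0,0,0.2,0,0,0,-1],[0,0,0.2,0,0,0,-1],[0,0,0.2,0,0,0,-1]]], "grip_force": 40}}

```text
t: 4.18
ee_pos: [582.6, 92.1, 64.0]
tool_rot: [3.141, -0.0, -1.645]
wrist_force: [-1.2, -1.0, -0.4]
gripper_width: 33.1
grip_force: 0.0
```

>>> {"name": "send_rows", "arguments": {"series": [[[0,0,0,0,0,0,-1],[0,0,-0.3,0,0,0,-1],[0,0,-0.55,0,0,0,-1],[0,0,-0.55,0,0,0,-1]]]}}

```text
t: 4.68
ee_pos: [584.8, 92.8, 206.5]
tool_rot: [-3.135, 0.003, -1.644]
wrist_force: [-0.9, 0.3, -2.5]
gripper_width: 21.4
grip_force: 40.0
```

```bash
python3 - <<'E'
from h import *
plan(503,394,150,-1.571,[(503,394,30,-1.571)])
c=cam('side'); save(c,'s1')
E
```

```text
t 4.7 at [584.8  92.8 206.5] yaw -1.644 w 21.4 F 40.0 wf [-0.9  0.3 -2.5]
-> (503, 394, 150, -1.571) [-1.177e+00  4.160e-01  2.270e-01 -2.000e-03  1.000e-03 -2.300e-02]
-> (503, 394, 30, -1.571) [-1.175e+00  4.200e-01  7.070e-01 -2.000e-03  1.000e-03 -2.300e-02]
```

View pics/s1.png

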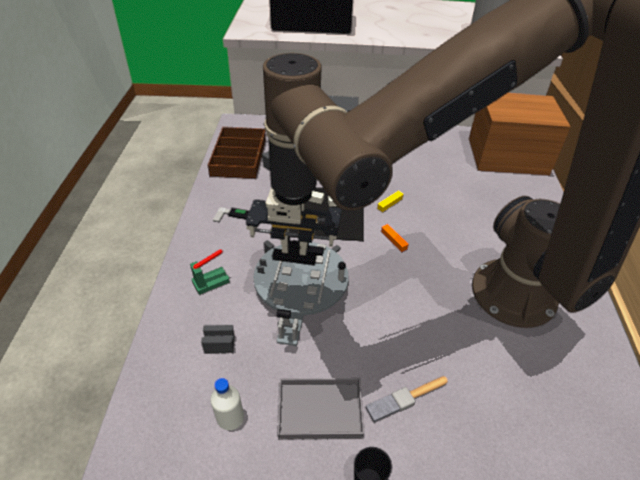

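>>> {"name": "send_rows", "arguments": {"series": [[[-0.95,0.2,0,0,0,-0.023,-1],[-0.95,0.35,0,0,0,-0.023,-1],[-0.95,0.42,0,0,0,-0.023,-1],[-0.95,0.42,0,0,0,-0.023,-1],[-0.95,0.42,0,0,0,-0.023,-1]]]}}

```text
t: 5.35
ee_pos: [493.1, 339.3, 199.4]
tool_rot: [3.139, -0.002, -1.569]
wrist_force: [-0.7, -0.3, -1.1]
gripper_width: 21.2
grip_force: 40.0
```

```bash
python3 - <<'E'
from h import *
plan(503,395,90,-1.571,[(503,395,30,-1.571)])
E
```

```text
t 5.3 at [493.1 339.3 199.4] yaw -1.569 w 21.2 F 40.0 wf [-0.7 -0.3 -1.1]
-> (503, 395, 90, -1.571) [-0.223 -0.041  0.437  0.001 -0.001  0.001]
-> (503, 395, 30, -1.571) [-0.224 -0.041  0.677  0.001 -0.001  0.001]
```

>>> {"name": "send_rows", "arguments": {"series": [[[-0.22,-0.04,0.1,0,0,0,-1],[-0.22,-0.04,0.3,0,0,0,-1],[-0.22,-0.04,0.5,0,0,0,-1],[-0.22,-0.04,0.65,0,0,0,-1],[-0.22,-0.04,0.68,0,0,0,-1],[-0.22,-0.04,0.68,0,0,0,-0.2],[-0.22,-0.04,0.68,0,0,0,-0.2],[-0.22,-0.04,0.68,0,0,0,-0.2]]]}}

```text
t: 6.35
ee_pos: [506.2, 392.5, 33.3]
tool_rot: [-3.14, 0.002, -1.572]
wrist_force: [-0.2, -0.2, -0.2]
gripper_width: 34.9
grip_force: 0.0
```

>>> {"name": "send_rows", "arguments": {"series": [[[0,0,-0.3,0,0,0,-0.2],[0,0,-0.6,0,0,0,-0.2],[1,-0.1,-0.7,0,0,0,-0.2],[1,-0.1,-0.7,0,0,0,-0.2],[1,-0.2,-0.7,0,0,0,-0.2],[1,-0.3,-0.7,0,0,0,-0.2],[1,-0.3,-0.7,0,0,0,-0.2],[1,-0.3,-0.7,0,0,0,-0.2]]]}}

```text
t: 7.35
ee_pos: [580.9, 140.2, 207.9]
tool_rot: [-3.14, 0.001, -1.575]
wrist_force: [0.1, 1.1, -0.5]
gripper_width: 34.9
grip_force: 0.0
```

```bash
python3 - <<'E'
from h import *
plan(571,-67,200,-1.66,[(571,-67,64,-1.66)])
c=cam('top'); cv2.imwrite('pics/t2.png',cv2.resize(c['img'][190:330,130:480],(800,320))[:,:,::-1])
E
```

```text
t 7.3 at [580.9 140.2 207.9] yaw -1.575 w 34.9 F 0.0 wf [ 0.1  1.1 -0.5]
-> (571, -67, 200, -1.66) [ 0.829  0.036  0.031 -0.001  0.     0.027]
-> (571, -67, 64, -1.66) [ 0.83   0.037  0.575 -0.001  0.     0.027]
```

View pics/t2.png

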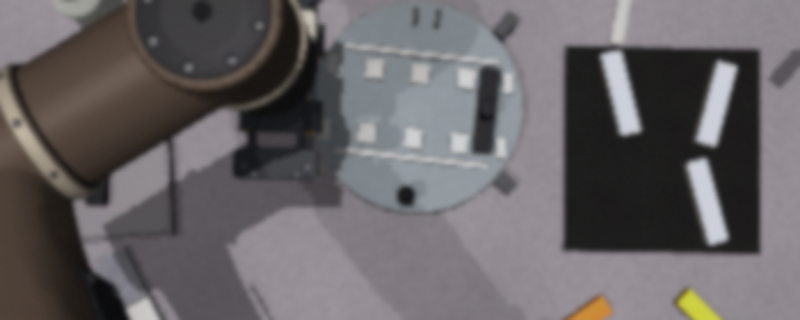

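The nest now holds only the dummy in the -81 bay, and the three bars look unmoved; the arm hides the tray. Next is the second dummy.

>>> {"name": "send_rows", "arguments": {"series": [[[0.83,0.04,0,0,0,0.027,0],[0.83,0.04,0,0,0,0.027,0],[0.83,0.04,0,0,0,0.027,0],[0.83,0.04,0.1,0,0,0.027,0],[0.83,0.04,0.3,0,0,0.027,0],[0.83,0.04,0.5,0,0,0.027,0],[0.83,0.04,0.57,0,0,0.027,0],[0.83,0.04,0.57,0,0,0.027,0]]]}}

```text
t: 8.4
ee_pos: [569.0, -64.9, 63.0]
tool_rot: [3.14, -0.001, -1.656]
wrist_force: [-0.3, -0.8, 0.4]
gripper_width: 44.0
grip_force: 0.0
```

>>> {"name": "send_rows", "arguments": {"series": [[[0,0,0,0,0,0,-1],[0,0,0,0,0,0,-1],[0,0,0,0,0,0,-1],[0,0,0,0,0,0,-1],[0,0,-0.1,0,0,0,-1],[0,0,-0.3,0,0,0,-1],[0,0,-0.55,0,0,0,-1],[0,0,-0.55,0,0,0,-1]]]}}

```text
t: 9.4
ee_pos: [572.4, -65.9, 207.0]
tool_rot: [-3.132, 0.002, -1.657]
wrist_force: [0.1, 0.6, -2.1]
gripper_width: 21.5
grip_force: 40.0
```

```bash
python3 - <<'E'
from h import *
plan(500,337,200,-1.571,[(500,337,30,-1.571)])
E
```

```text
t 9.4 at [572.4 -65.9 207. ] yaw -1.657 w 21.5 F 40.0 wf [ 0.1  0.6 -2.1]
-> (500, 337, 200, -1.571) [-1.581  0.428  0.027 -0.003  0.    -0.027]
-> (500, 337, 30, -1.571) [-1.58   0.434  0.707 -0.003  0.    -0.027]
```

>>> {"name": "send_rows", "arguments": {"series": [[[-1,0.43,0,0,0,-0.027,-1],[-1,0.43,0,0,0,-0.027,-1],[-1,0.43,0,0,0,-0.027,-1],[-1,0.43,0,0,0,-0.027,-1],[-1,0.43,0,0,0,-0.027,-1],[-1,0.43,0,0,0,-0.027,-1]]]}}

```text
t: 10.15
ee_pos: [483.2, 193.6, 200.6]
tool_rot: [3.14, -0.001, -1.57]
wrist_force: [-0.1, -0.5, -1.2]
gripper_width: 21.1
grip_force: 40.0
```

```bash
python3 - <<'E'
from h import *
plan(500,336,200,-1.571,[(500,336,27,-1.571)])
E
```

```text
t 10.2 at [483.2 193.6 200.6] yaw -1.570 w 21.1 F 40.0 wf [-0.1 -0.5 -1.2]
-> (500, 336, 200, -1.571) [-0.57  -0.068  0.002  0.    -0.     0.   ]
-> (500, 336, 27, -1.571) [-0.57  -0.069  0.694  0.    -0.     0.   ]
```

>>> {"name": "send_rows", "arguments": {"series": [[[-0.57,-0.07,0,0,0,0,-1],[-0.57,-0.07,0,0,0,0,-1],[-0.57,-0.07,0.2,0,0,0,-1],[-0.57,-0.07,0.4,0,0,0,-1],[-0.57,-0.07,0.6,0,0,0,-1],[-0.57,-0.07,0.69,0,0,0,-1],[-0.57,-0.07,0.69,0,0,0,-1],[-0.57,-0.07,0.69,0,0,0,-1]]]}}

```text
t: 11.15
ee_pos: [502.3, 333.9, 28.6]
tool_rot: [3.141, -0.001, -1.574]
wrist_force: [-0.8, -0.0, -0.3]
gripper_width: 21.2
grip_force: 40.0
```

>>> {"name": "send_rows", "arguments": {"series": [[[0,0,0,0,0,0,-0.2],[0,0,0,0,0,0,-0.2],[0,0,0,0,0,0,-0.2],[0,0,-0.3,0,0,0,-0.2],[0,0,-0.6,0,0,0,-0.2],[0.5,0,-0.7,0,0,0,-0.2],[1,0,-0.7,0,0,0,-0.2],[1,0,-0.7,0,0,0,-0.2]]]}}

```text
t: 12.15
ee_pos: [501.4, 151.6, 195.5]
tool_rot: [-3.14, 0.001, -1.572]
wrist_force: [1.5, -0.0, -0.0]
gripper_width: 35.0
grip_force: 0.0
```

```bash
python3 - <<'E'
from h import *
plan(560,-200,200,-2.9)
E
```

```text
t 12.2 at [501.4 151.6 195.5] yaw -1.572 w 35.0 F 0.0 wf [ 1.5 -0.  -0. ]
-> (560, -200, 200, -2.9) [ 1.406 -0.236 -0.019 -0.     0.     0.423]
```

>>> {"name": "send_rows", "arguments": {"series": [[[1,-0.3,-0.3,0,0,0.42,0.2],[1,-0.3,-0.3,0,0,0.42,0.2],[1,-0.3,-0.3,0,0,0.42,0.2],[1,-0.3,-0.3,0,0,0.42,0.2],[1,-0.3,-0.3,0,0,0.42,0.2],[1,-0.3,-0.3,0,0,0.42,0.2],[1,-0.3,-0.3,0,0,0.42,0.2],[1,-0.3,-0.3,0,0,0.42,0.2]]]}}

```text
t: 13.15
ee_pos: [576.1, -97.1, 269.7]
tool_rot: [3.142, 0.0, -2.891]
wrist_force: [-0.5, -0.1, 0.1]
gripper_width: 52.9
grip_force: 0.0
```

```bash
python3 - <<'E'
from h import *
plan(600,-250,290,-2.9)
E
```

```text
t 13.2 at [576.1 -97.1 269.7] yaw -2.891 w 52.9 F 0.0 wf [-0.5 -0.1  0.1]
-> (600, -250, 290, -2.9) [ 0.059 -0.616 -0.081  0.     0.     0.003]
```

>>> {"name": "send_rows", "arguments": {"series": [[[0.06,-0.62,-0.15,0,0,0,0.2],[0.06,-0.62,-0.15,0,0,0,0.2],[0.06,-0.62,-0.15,0,0,0,0.2],[0.06,-0.62,-0.15,0,0,0,0.2]]]}}

```text
t: 13.65
ee_pos: [600.1, -253.1, 307.1]
tool_rot: [-3.141, 0.0, -2.891]
wrist_force: [-1.7, -0.1, 0.6]
gripper_width: 52.9
grip_force: 0.0
```

```bash
cat >> h.py <<'E'
def bars(c,z=27,thr=150,name=None):
    g=c['img']; m=((g.min(2)>thr)).astype(np.uint8); out=[]
    for k in cv2.findContours(m,0,1)[0]:
        if cv2.contourArea(k)<300: continue
        P=np.array([pz(c,u,v,z)[:2] for u,v in k[:,0]],np.float32); r=cv2.minAreaRect(P)
        a=r[2] if r[1][0]>r[1][1] else r[2]+90
        if a>90:a-=180
        L,W=max(r[1]),min(r[1])
        if 80<L<125 and 15<W<40: print('bar',np.round(r[0],1),'%.1f x %.1f'%(L,W),'ang %.1f deg'%a,'yaw %.3f'%(np.radians(a)-np.pi)); out.append((r[0],a))
    if name: save(c,name)
    return out
E
python3 - <<'E'
from h import *
bars(cam('wrist'),name='w2'); plan(601,-226,200)
E
```

```text
bar [630.5 -46.8] 108.0 x 36.3 ang 85.2 deg yaw -1.655
bar [ 589.5 -342.8] 99.3 x 23.6 ang -14.9 deg yaw -3.402
bar [ 473.7 -331.8] 99.1 x 24.1 ang 15.6 deg yaw -2.870
t 13.7 at [ 599.9 -251.7  306.7] yaw -2.890 w 52.6 F 0.0 wf [ 0.1  0.2 -0.2]
-> (601, -226, 200, None) [-0.03   0.098  0.427  0.     0.     0.   ]
```

View pics/w2.png

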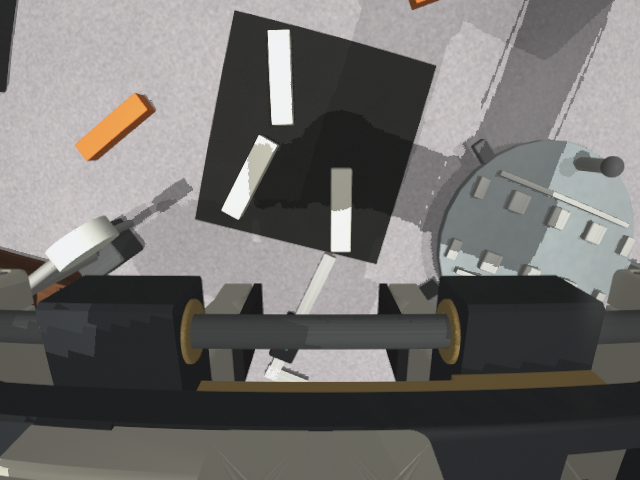

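The wrist view shows the bars at (280,77), (249,178) and (341,210), within 2 mm of the top-view positions. The third is half in shadow, so it escaped the mask. I'll take that one first.

>>> {"name": "send_rows", "arguments": {"series": [[[-0.03,0.1,0.3,0,0,0,0.2],[-0.03,0.1,0.5,0,0,0,0.2],[-0.03,0.1,0.7,0,0,0,0.2],[-0.03,0.1,0.9,0,0,0,0.2],[-0.03,0.1,0.95,0,0,0,0.2],[-0.03,0.1,0.95,0,0,0,0.2]]]}}

```text
t: 14.45
ee_pos: [601.4, -224.3, 70.0]
tool_rot: [-3.141, -0.001, -2.89]
wrist_force: [0.2, -0.3, 1.5]
gripper_width: 52.5
grip_force: 0.0
```

```bash
python3 - <<'E'
from h import *
plan(600.6,-226.8,7,np.radians(14.6)-np.pi)
E
```

```text
t 14.4 at [ 601.4 -224.3   70. ] yaw -2.890 w 52.5 F 0.0 wf [ 0.2 -0.3  1.5]
-> (600.6, -226.8, 7, np.float64(-2.886774582798621)) [ 0.005 -0.009  0.252 -0.    -0.    -0.001]
```

>>> {"name": "send_rows", "arguments": {"series": [[[0.005,-0.009,0.15,0,0,0,0.2],[0.005,-0.009,0.25,0,0,0,0.2],[0.005,-0.009,0.25,0,0,0,0.2],[0.005,-0.009,0.25,0,0,0,-0.5],[0.005,-0.009,0.25,0,0,0,-1],[0.005,-0.009,0.25,0,0,0,-1],[0.005,-0.009,0.25,0,0,0,-1],[0.005,-0.009,0.25,0,0,0,-1]]], "grip_force": 22}}

```text
t: 15.45
ee_pos: [600.9, -227.4, 8.0]
tool_rot: [-3.141, 0.001, -2.892]
wrist_force: [-0.9, 1.3, 6.2]
gripper_width: 23.9
grip_force: 22.0
```

>>> {"name": "send_rows", "arguments": {"series": [[[0,0,0,0,0,0,-1],[0,0,-0.1,0,0,0,-1],[0,0,-0.3,0,0,0,-1],[0,0,-0.4,0,0,0,-1],[0,0,-0.4,0,0,0,-1]]]}}

```text
t: 16.08
ee_pos: [601.5, -227.5, 109.1]
tool_rot: [-3.14, 0.004, -2.892]
wrist_force: [0.2, -0.2, -2.4]
gripper_width: 23.8
grip_force: 22.0
```

```bash
python3 - <<'E'
from h import *
nc=np.array([577,14.2]); ya=-0.092
def n(x,y): return nc+[x*np.cos(ya)-y*np.sin(ya), x*np.sin(ya)+y*np.cos(ya)]
for y in(-82,-27,28): print(y,n(0,y).round(1))
p=n(0,28)
plan(*p,110,-np.pi+ya)
E
```

```text
-82 [569.5 -67.5]
-27 [574.5 -12.7]
28 [579.6  42.1]
t 16.1 at [ 601.5 -227.5  109.1] yaw -2.892 w 23.8 F 22.0 wf [ 0.2 -0.2 -2.4]
-> (np.float64(579.5723676602137), np.float64(42.08158755560176), 110, -3.233592653589793) [-1.810e-01  1.066e+00 -4.000e-03 -0.000e+00  1.000e-03  1.090e-01]
```

>>> {"name": "send_rows", "arguments": {"series": [[[-0.17,1,-0.05,0,0,0.109,-1],[-0.17,1,-0.05,0,0,0.109,-1],[-0.17,1,-0.05,0,0,0.109,-1],[-0.17,1,-0.05,0,0,0.109,-1],[-0.17,1,-0.05,0,0,0.109,-1],[-0.17,1,-0.05,0,0,0.109,-1]]]}}

```text
t: 16.82
ee_pos: [579.0, 25.8, 118.3]
tool_rot: [-3.141, -0.002, 3.05]
wrist_force: [-0.2, -0.8, -2.2]
gripper_width: 23.8
grip_force: 22.0
```

```bash
python3 - <<'E'
from h import *
plan(579.6,42.1,60,-3.2336,[(579.6,42.1,47,-3.2336)])
E
```

```text
t 16.8 at [579.   25.8 118.3] yaw 3.050 w 23.8 F 22.0 wf [-0.2 -0.8 -2.2]
-> (579.6, 42.1, 60, -3.2336) [ 0.003  0.065  0.233 -0.    -0.001  0.   ]
-> (579.6, 42.1, 47, -3.2336) [ 0.003  0.065  0.285 -0.    -0.001  0.   ]
```

>>> {"name": "send_rows", "arguments": {"series": [[[0.003,0.065,0,0,0,0,-1],[0.003,0.065,0.1,0,0,0,-1],[0.003,0.065,0.2,0,0,0,-1],[0.003,0.065,0.25,0,0,0,-1],[0.003,0.065,0.28,0,0,0,-1],[0.003,0.065,0.28,0,0,0,-1]]]}}

```text
t: 17.58
ee_pos: [580.7, 41.3, 49.4]
tool_rot: [-3.141, -0.0, 3.048]
wrist_force: [-0.3, -0.7, -1.9]
gripper_width: 23.7
grip_force: 22.0
```

>>> {"name": "send_rows", "arguments": {"series": [[[0,0,0,0,0,0,-0.25],[0,0,0,0,0,0,-0.25],[0,0,-0.1,0,0,0,-0.25],[0,0,-0.4,0,0,0,-0.25],[0,-0.5,-0.7,0,0,0,0.2],[0,-1,-0.9,0,0,0,0.2],[0,-1,-0.9,0,0,0,0.2],[0,-1,-0.9,0,0,0,0.2]]]}}

```text
t: 18.58
ee_pos: [560.1, -177.1, 260.3]
tool_rot: [3.142, 0.002, 3.049]
wrist_force: [1.3, -0.4, -0.3]
gripper_width: 52.3
grip_force: 0.0
```

```bash
python3 - <<'E'
from h import *
bars(cam('top'),thr=130)
c=cam('wrist'); bars(c,66); save(c,'w3')
plan(589.5,-342.5,100,np.radians(-14.9)-np.pi)
E
```

```text
bar [ 474.6 -315.8] 89.4 x 21.8 ang 15.6 deg yaw -2.869
t 18.7 at [ 561.1 -180.2  262.7] yaw 3.045 w 52.7 F 0.0 wf [ 1.6  0.  -1.1]
-> (589.5, -342.5, 100, np.float64(-3.401646712136948)) [-0.171 -0.635  0.653 -0.     0.002  0.052]
```

View pics/w3.png

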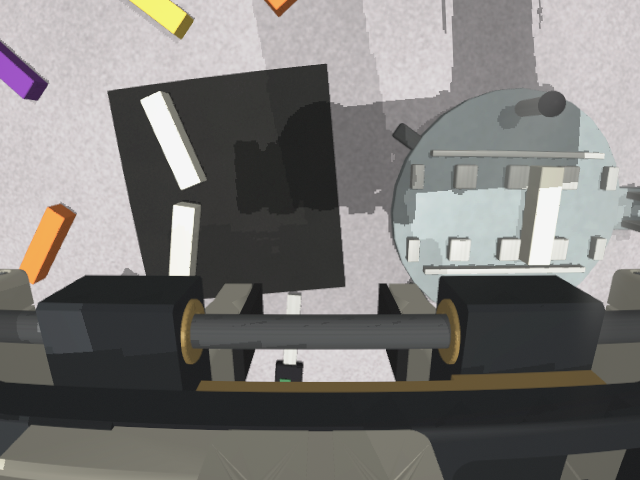

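The wrist view shows the first bar seated in the +27 bay at (545,215). The mat bars are at (172,140) and (183,240). I'll recheck their positions, because the upper one may have shifted.

```bash
python3 - <<'E'
from h import *
c=cam('wrist'); bars(c,27); 
for p in((474,-331,27),(474,-316,27),(590,-342,27)): print(px(c,p).round())
for u,v in((174,205),(200,208)): print(pz(c,u,v,27).round(1))
E
```

```text
bar [ 580.2 -339.9] 81.7 x 23.9 ang -14.9 deg yaw -3.402
bar [ 472.9 -331.1] 99.4 x 24.1 ang 15.6 deg yaw -2.870
[167. 142.]
[181. 141.]
[178. 251.]
[ 539.2 -336.    27. ]
[ 545.3 -308.3   27. ]
```

>>> {"name": "send_rows", "arguments": {"series": [[[-0.17,-0.635,0,0,0,0.052,0.2],[-0.17,-0.635,0.2,0,0,0.052,0.2],[-0.17,-0.635,0.4,0,0,0.052,0.2],[-0.17,-0.635,0.6,0,0,0.052,0.2],[-0.17,-0.635,0.77,0,0,0.052,0.2],[-0.17,-0.635,0.77,0,0,0.052,0.2]]]}}

```text
t: 19.48
ee_pos: [585.0, -335.8, 61.1]
tool_rot: [3.141, -0.009, 2.885]
wrist_force: [-0.1, -0.3, 1.1]
gripper_width: 52.5
grip_force: 0.0
```

```bash
python3 - <<'E'
from h import *
plan(589.2,-342.4,7,-3.402)
E
```

```text
t 19.5 at [ 585.  -335.8   61.1] yaw 2.885 w 52.5 F 0.0 wf [-0.1 -0.3  1.1]
-> (589.2, -342.4, 7, -3.402) [-0.025 -0.021  0.216  0.    -0.003  0.001]
```

>>> {"name": "send_rows", "arguments": {"series": [[[-0.015,-0.015,0.1,0,0,0,0.2],[-0.015,-0.015,0.1,0,0,0,0.2]]]}}

```text
t: 19.73
ee_pos: [591.1, -341.5, 41.7]
tool_rot: [-3.142, -0.0, 2.886]
wrist_force: [-1.0, -0.1, 1.2]
gripper_width: 52.8
grip_force: 0.0
```

```bash
python3 - <<'E'
from h import *
plan(589.2,-342.4,7.5,-3.402)
E
```

```text
t 19.7 at [ 591.1 -341.5   41.7] yaw 2.886 w 52.8 F 0.0 wf [-1.  -0.1  1.2]
-> (589.2, -342.4, 7.5, -3.402) [ 0.007 -0.005  0.137 -0.    -0.     0.002]
```

>>> {"name": "send_rows", "arguments": {"series": [[[0.007,-0.005,0.13,0,0,0,0.2],[0.007,-0.005,0.13,0,0,0,0.2],[0.007,-0.005,0.13,0,0,0,-0.5],[0.007,-0.005,0.13,0,0,0,-1],[0.007,-0.005,0.13,0,0,0,-1],[0.007,-0.005,0.13,0,0,0,-1],[0.007,-0.005,0.13,0,0,0,-1]]]}}

```text
t: 20.6
ee_pos: [589.1, -342.9, 9.2]
tool_rot: [-3.142, 0.001, 2.886]
wrist_force: [0.4, 2.5, 5.7]
gripper_width: 24.0
grip_force: 22.0
```

>>> {"name": "send_rows", "arguments": {"series": [[[0,0,0,0,0,0,-1],[0,0,-0.1,0,0,0,-1],[0,0,-0.3,0,0,0,-1],[0,0,-0.45,0,0,0,-1],[0,0,-0.45,0,0,0,-1]]]}}

```text
t: 21.22
ee_pos: [590.3, -343.6, 124.2]
tool_rot: [-3.141, 0.006, 2.886]
wrist_force: [0.3, 0.3, -2.6]
gripper_width: 23.9
grip_force: 22.0
```

```bash
python3 - <<'E'
from h import *
plan(569.5,-67.5,110,-3.2336)
E
```

```text
t 21.2 at [ 590.3 -343.6  124.2] yaw 2.886 w 23.9 F 22.0 wf [ 0.3  0.3 -2.6]
-> (569.5, -67.5, 110, -3.2336) [ 0.361  1.047  0.054 -0.     0.002 -0.052]
```

>>> {"name": "send_rows", "arguments": {"series": [[[0.36,1,0.03,0,0,-0.052,-1],[0.36,1,0.03,0,0,-0.052,-1],[0.36,1,0.03,0,0,-0.052,-1],[0.36,1,0.03,0,0,-0.052,-1],[0.36,1,0.03,0,0,-0.052,-1],[0.36,1,0.03,0,0,-0.052,-1]]]}}

```text
t: 21.98
ee_pos: [564.3, -77.2, 112.4]
tool_rot: [-3.141, -0.002, 3.051]
wrist_force: [-1.2, -0.5, -2.3]
gripper_width: 23.8
grip_force: 22.0
```

```bash
python3 - <<'E'
from h import *
plan(569.5,-67.5,49,-3.2336)
E
```

```text
t 22.0 at [564.3 -77.2 112.4] yaw 3.051 w 23.8 F 22.0 wf [-1.2 -0.5 -2.3]
-> (569.5, -67.5, 49, -3.2336) [-0.018  0.041  0.254 -0.    -0.001  0.   ]
```

>>> {"name": "send_rows", "arguments": {"series": [[[-0.018,0.041,0,0,0,0,-1],[-0.018,0.041,0.1,0,0,0,-1],[-0.018,0.041,0.2,0,0,0,-1],[-0.018,0.041,0.24,0,0,0,-1],[-0.018,0.041,0.25,0,0,0,-1],[-0.018,0.041,0.25,0,0,0,-1]]]}}

```text
t: 22.72
ee_pos: [570.7, -68.8, 51.1]
tool_rot: [-3.141, 0.0, 3.048]
wrist_force: [0.3, -0.3, -2.5]
gripper_width: 24.0
grip_force: 22.0
```

>>> {"name": "send_rows", "arguments": {"series": [[[0,0,0,0,0,0,-0.25],[0,0,0,0,0,0,-0.25],[0,0,-0.1,0,0,0,-0.25],[0,0,-0.4,0,0,0,-0.25],[0,-0.4,-0.7,0,0,0,0.2],[0,-0.6,-0.9,0,0,0,0.2],[0,-0.6,-0.9,0,0,0,0.2],[0,-0.6,-0.9,0,0,0,0.2]]]}}

```text
t: 23.72
ee_pos: [557.1, -220.5, 279.8]
tool_rot: [-3.141, 0.006, 3.046]
wrist_force: [0.0, 0.4, -0.5]
gripper_width: 52.5
grip_force: 0.0
```

```bash
python3 - <<'E'
from h import *
c=cam('wrist'); bars(c,27); save(c,'w4')
plan(473.3,-331.3,80,-2.870)
E
```

```text
bar [ 473.1 -331.3] 99.2 x 24.3 ang 15.5 deg yaw -2.871
t 23.8 at [ 557.  -220.5  279.4] yaw 3.047 w 52.4 F 0.0 wf [ 1.7 -1.4  2.1]
-> (473.3, -331.3, 80, -2.87) [ 0.295 -0.472  0.797 -0.001  0.002 -0.117]
```

View pics/w4.png

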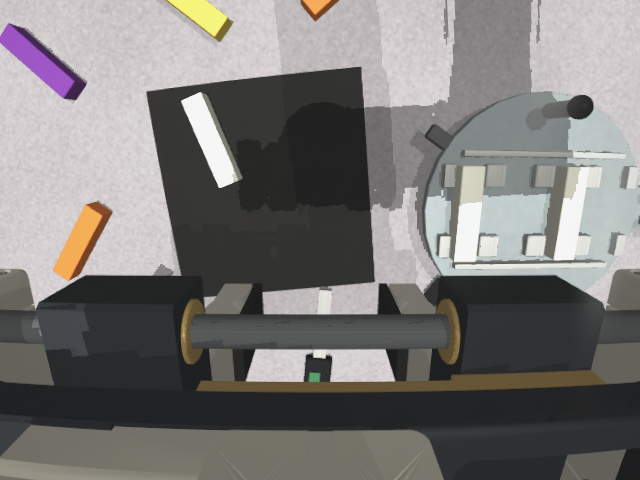

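The wrist view shows two bars seated in their bays at (468,215) and (570,215). The last bar is on the mat at (211,140).

>>> {"name": "send_rows", "arguments": {"series": [[[0.295,-0.47,0,0,0,-0.117,0.2],[0.295,-0.47,0.2,0,0,-0.117,0.2],[0.295,-0.47,0.5,0,0,-0.117,0.2],[0.295,-0.47,0.75,0,0,-0.117,0.2],[0.295,-0.47,0.85,0,0,-0.117,0.2],[0.295,-0.47,0.88,0,0,-0.117,0.2],[0.295,-0.47,0.88,0,0,-0.117,0.2],[0.295,-0.47,0.88,0,0,-0.117,0.2]]]}}

```text
t: 24.78
ee_pos: [474.0, -328.2, 58.1]
tool_rot: [-3.139, 0.003, -2.866]
wrist_force: [-0.0, -0.6, 0.4]
gripper_width: 52.6
grip_force: 0.0
```

```bash
python3 - <<'E'
from h import *
plan(473.3,-331.3,8.5,-2.870)
E
```

```text
t 24.8 at [ 474.  -328.2   58.1] yaw -2.866 w 52.6 F 0.0 wf [-0.  -0.6  0.4]
-> (473.3, -331.3, 8.5, -2.87) [ 0.007 -0.011  0.199 -0.001  0.001  0.001]
```

>>> {"name": "send_rows", "arguments": {"series": [[[0.007,-0.01,0.1,0,0,0,0.2],[0.007,-0.01,0.2,0,0,0,0.2],[0.007,-0.01,0.2,0,0,0,-0.5],[0.007,-0.01,0.2,0,0,0,-1],[0.007,-0.01,0.2,0,0,0,-1],[0.007,-0.01,0.2,0,0,0,-1],[0.007,-0.01,0.2,0,0,0,-1],[0.007,-0.01,0.2,0,0,0,-1]]]}}

```text
t: 25.78
ee_pos: [472.2, -331.2, 7.2]
tool_rot: [-3.14, 0.002, -2.866]
wrist_force: [-0.8, 0.9, 6.5]
gripper_width: 23.8
grip_force: 22.0
```

>>> {"name": "send_rows", "arguments": {"series": [[[0,0,0,0,0,0,-1],[0,0,-0.1,0,0,0,-1],[0,0,-0.3,0,0,0,-1],[0,0,-0.5,0,0,0,-1],[0,0,-0.5,0,0,0,-1],[0,0,-0.5,0,0,0,-1]]]}}

```text
t: 26.52
ee_pos: [470.5, -330.4, 130.3]
tool_rot: [3.141, -0.0, -2.867]
wrist_force: [-0.6, -0.4, -2.6]
gripper_width: 23.8
grip_force: 22.0
```

```bash
python3 - <<'E'
from h import *
plan(574.5,-12.7,125,-3.2336)
E
```

```text
t 26.5 at [ 470.5 -330.4  130.3] yaw -2.867 w 23.8 F 22.0 wf [-0.6 -0.4 -2.6]
-> (574.5, -12.7, 125, -3.2336) [-0.745  1.111  0.022  0.    -0.     0.117]
```

>>> {"name": "send_rows", "arguments": {"series": [[[-0.75,1,0,0,0,0.117,-1],[-0.75,1,0,0,0,0.117,-1],[-0.75,1,0,0,0,0.117,-1],[-0.75,1,0,0,0,0.117,-1],[-0.75,1,0,0,0,0.117,-1],[-0.75,1,0,0,0,0.117,-1],[-0.75,1,0,0,0,0.117,-1]]]}}

```text
t: 27.4
ee_pos: [582.8, -38.7, 128.9]
tool_rot: [-3.141, -0.003, 3.05]
wrist_force: [-0.4, -0.8, -2.9]
gripper_width: 23.7
grip_force: 22.0
```

```bash
python3 - <<'E'
from h import *
plan(574.5,-12.7,80,-3.2336)
E
```

```text
t 27.4 at [582.8 -38.7 128.9] yaw 3.050 w 23.7 F 22.0 wf [-0.4 -0.8 -2.9]
-> (574.5, -12.7, 80, -3.2336) [ 0.042  0.101  0.196 -0.    -0.001  0.   ]
```

>>> {"name": "send_rows", "arguments": {"series": [[[0.042,0.101,0,0,0,0,-1],[0.042,0.101,0,0,0,0,-1],[0.042,0.101,0.15,0,0,0,-1],[0.042,0.101,0.15,0,0,0,-1],[0.042,0.101,0.15,0,0,0,-1]]]}}

```text
t: 28.02
ee_pos: [576.0, -14.2, 93.9]
tool_rot: [-3.141, 0.0, 3.048]
wrist_force: [0.2, 0.2, -2.1]
gripper_width: 23.6
grip_force: 22.0
```

```bash
python3 - <<'E'
from h import *
for _ in range(2): cam('top'); plan(574.5,-12.7,48.5,-3.2336)
E
```

```text
t 28.1 at [576.4 -13.9  94.3] yaw 3.048 w 23.7 F 22.0 wf [ 0.6  0.4 -2. ]
-> (574.5, -12.7, 48.5, -3.2336) [ 0.008  0.004  0.183 -0.     0.    -0.   ]
t 28.1 at [576.5 -13.7  94.5] yaw 3.048 w 24.0 F 22.0 wf [ 0.2 -0.  -2.1]
-> (574.5, -12.7, 48.5, -3.2336) [ 0.009  0.003  0.184  0.     0.001 -0.   ]
```

>>> {"name": "send_rows", "arguments": {"series": [[[0.005,0.003,0.07,0,0,0,-1],[0.005,0.003,0.13,0,0,0,-1],[0.005,0.003,0.17,0,0,0,-1],[0.005,0.003,0.182,0,0,0,-1],[0.005,0.003,0.182,0,0,0,-1]]]}}

```text
t: 28.75
ee_pos: [574.7, -12.4, 47.8]
tool_rot: [-3.141, -0.0, 3.049]
wrist_force: [0.1, -0.0, -1.7]
gripper_width: 24.0
grip_force: 22.0
```

>>> {"name": "send_rows", "arguments": {"series": [[[0,0,0,0,0,0,-0.3],[0,0,0,0,0,0,-0.3],[0,0,-0.1,0,0,0,-0.3],[0,0,-0.3,0,0,0,-0.3],[0,0,-0.6,0,0,0,-0.3],[0,-0.5,-1,0,0,0,-0.3],[0,-0.5,-1,0,0,0,-0.3],[0,-0.5,-1,0,0,0,-0.3]]]}}

```text
t: 29.75
ee_pos: [562.9, -138.5, 300.9]
tool_rot: [3.141, 0.003, 3.048]
wrist_force: [0.8, 0.5, -1.2]
gripper_width: 30.6
grip_force: 0.0
```

```bash
python3 - <<'E'
from h import *
c=cam('wrist'); g=c['img'].copy()
s=cam('side'); a=g[60:300,330:640]; b=cv2.resize(s['img'][180:450,210:400],(342,486))
o=np.zeros((500,800,3),np.uint8); o[:360,:465]=cv2.resize(a,(465,360)); o[:486,458:800]=b
cv2.imwrite('pics/m5.png',o[:,:,::-1]); plan(470,23,150)
E
```

```text
t 29.9 at [ 564.  -139.7  302.3] yaw 3.046 w 30.9 F 0.0 wf [-0.1  0.4  0.8]
-> (470, 23, 150, None) [0.44  0.612 0.606 0.    0.    0.   ]
```

View pics/m5.png

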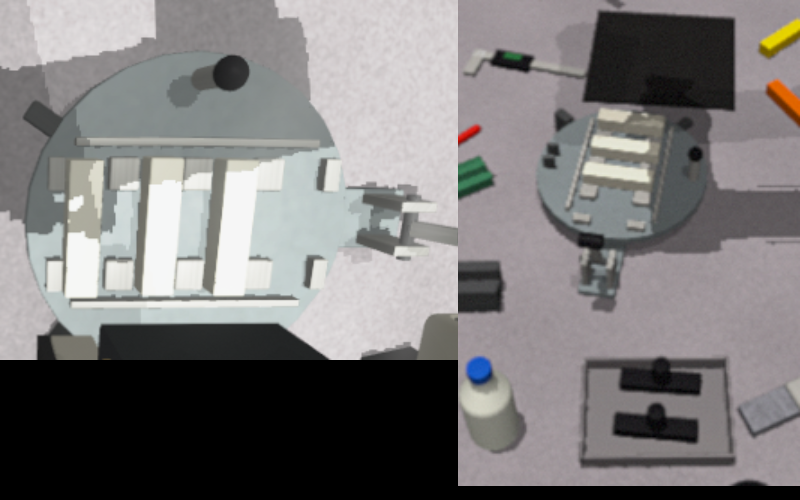

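All three bars lie flat in their own bays and both dummies are in the tray. Next is the handle.

>>> {"name": "send_rows", "arguments": {"series": [[[0.432,0.612,0.2,0,0,0,0.36],[0.432,0.612,0.3,0,0,0,0.36],[0.432,0.612,0.4,0,0,0,0.36],[0.432,0.612,0.6,0,0,0,0.36],[0.432,0.612,0.6,0,0,0,0.36],[0.432,0.612,0.6,0,0,0,0.36]]]}}

```text
t: 30.6
ee_pos: [470.3, 25.7, 148.5]
tool_rot: [-3.141, 0.0, 3.05]
wrist_force: [0.4, 0.4, -0.3]
gripper_width: 59.5
grip_force: 0.0
```

```bash
python3 - <<'E'
from h import *
plan(472.3,23,54,-3.2336)
c=cam('wrist'); print(px(c,(472.3,23,94)))
E
```

```text
t 30.6 at [470.3  25.7 148.5] yaw 3.050 w 59.5 F 0.0 wf [ 0.4  0.4 -0.3]
-> (472.3, 23, 54, -3.2336) [-0.009 -0.01   0.378 -0.     0.     0.   ]
[316.87110156 269.69141046]
```

>>> {"name": "send_rows", "arguments": {"series": [[[-0.009,-0.01,0.2,0,0,0,0.36],[-0.009,-0.01,0.37,0,0,0,0.36],[-0.009,-0.01,0.37,0,0,0,-0.2],[-0.009,-0.01,0.37,0,0,0,-1],[-0.009,-0.01,0.37,0,0,0,-1],[-0.009,-0.01,0.37,0,0,0,-1],[-0.009,-0.01,0.37,0,0,0,-1],[-0.009,-0.01,0.37,0,0,0,-1]]], "grip_force": 12}}

```text
t: 31.65
ee_pos: [472.5, 23.3, 56.4]
tool_rot: [3.141, 0.002, 3.049]
wrist_force: [-1.2, 2.1, 8.5]
gripper_width: 20.9
grip_force: 12.0
```

```bash
cat >> h.py <<'E'
def arc(th0,th1,z,n=8,c0=(577,14.2),r=105):
    o=get_obs(); M=R.from_euler('xyz',o['tool_rot']); p0=o['ee_pos']
    for th in np.linspace(th0,th1,n+1)[1:]:
        a=-0.092+th; p=np.array([c0[0]-r*np.cos(a),c0[1]-r*np.sin(a),z]); T=R.from_euler('xyz',[np.pi,0,a-np.pi])
        print(np.r_[M.inv().apply(p-p0)/250,(M.inv()*T).as_rotvec()/np.pi].round(3).tolist())
E
python3 - <<'E'
from h import *
plan(472.3,23,54,-3.2336); arc(0,.6,54,6)
E
```

```text
t 31.6 at [472.5  23.3  56.4] yaw 3.049 w 20.9 F 12.0 wf [-1.2  2.1  8.5]
-> (472.3, 23, 54, -3.2336) [ 0.001 -0.001  0.01   0.     0.001 -0.   ]
[-0.002, -0.04, 0.01, 0.0, 0.001, -0.032]
[-0.008, -0.081, 0.01, 0.0, 0.001, -0.064]
[-0.018, -0.122, 0.01, 0.0, 0.001, -0.096]
[-0.033, -0.161, 0.01, 0.0, 0.001, -0.127]
[-0.051, -0.199, 0.01, 0.0, 0.001, -0.159]
[-0.073, -0.235, 0.01, 0.0, 0.001, -0.191]
```

>>> {"name": "send_rows", "arguments": {"series": [[[-0.002,-0.04,0,0,0,-0.032,-1],[-0.008,-0.081,0,0,0,-0.064,-1],[-0.018,-0.122,0,0,0,-0.096,-1],[-0.033,-0.161,0,0,0,-0.127,-1],[-0.051,-0.199,0,0,0,-0.159,-1],[-0.073,-0.235,0,0,0,-0.191,-1]]]}}

```text
t: 32.4
ee_pos: [486.0, -36.9, 56.5]
tool_rot: [-3.141, 0.003, -2.63]
wrist_force: [0.7, 3.7, 5.1]
gripper_width: 20.8
grip_force: 12.0
```

```bash
python3 - <<'E'
from h import *
o=get_obs()['ee_pos']; print('th',np.arctan2(14.2-o[1],577-o[0])+.092,np.hypot(14.2-o[1],577-o[0]))
plan(*o); arc(.6,1.2,o[2],6)
E
```

```text
th 0.6036896678036422 104.32222469986124
t 32.4 at [486.  -36.9  56.5] yaw -2.630 w 20.8 F 12.0 wf [0.7 3.7 5.1]
-> (np.float64(486.0395322514702), np.float64(-36.881502261552605), np.float64(56.45377620781115), None) [0. 0. 0. 0. 0. 0.]
[0.001, -0.04, 0.0, -0.0, 0.001, -0.031]
[-0.005, -0.082, 0.0, -0.0, 0.001, -0.063]
[-0.016, -0.123, 0.0, -0.0, 0.001, -0.094]
[-0.03, -0.162, 0.0, -0.0, 0.001, -0.126]
[-0.048, -0.2, 0.0, -0.001, 0.001, -0.158]
[-0.07, -0.236, 0.0, -0.001, 0.001, -0.19]
```

>>> {"name": "send_rows", "arguments": {"series": [[[-0.001,-0.04,0,0,0,-0.031,-1],[-0.006,-0.082,0,0,0,-0.063,-1],[-0.016,-0.123,0,0,0,-0.094,-1],[-0.031,-0.162,0,0,0,-0.126,-1],[-0.049,-0.2,0,0,0,-0.158,-1],[-0.071,-0.236,0,0,0,-0.19,-1]]]}}

```text
t: 33.15
ee_pos: [530.6, -79.5, 56.5]
tool_rot: [-3.139, 0.003, -2.034]
wrist_force: [1.0, 7.2, 5.2]
gripper_width: 20.9
grip_force: 12.0
```

```bash
python3 - <<'E'
from h import *
o=get_obs()['ee_pos']; th=np.arctan2(14.2-o[1],577-o[0])+.092; print('th',th,np.hypot(14.2-o[1],577-o[0]))
plan(*o); arc(1.2,1.62,o[2],5)
E
```

```text
th 1.2024410823857663 104.53504855803668
t 33.1 at [530.6 -79.5  56.5] yaw -2.034 w 20.9 F 12.0 wf [1.  7.2 5.2]
-> (np.float64(530.5585906601738), np.float64(-79.45239919810803), np.float64(56.469728680908524), None) [0. 0. 0. 0. 0. 0.]
[0.0, -0.034, 0.0, -0.001, 0.001, -0.027]
[-0.004, -0.069, 0.0, -0.001, 0.001, -0.053]
[-0.011, -0.104, 0.0, -0.001, 0.001, -0.08]
[-0.022, -0.137, 0.0, -0.001, 0.001, -0.107]
[-0.035, -0.17, 0.001, -0.001, 0.001, -0.134]
```

>>> {"name": "send_rows", "arguments": {"series": [[[-0.001,-0.034,0,0,0,-0.027,-1],[-0.004,-0.069,0,0,0,-0.053,-1],[-0.011,-0.104,0,0,0,-0.08,-1],[-0.022,-0.137,0,0,0,-0.107,-1],[-0.033,-0.162,0,0,0,-0.126,-1],[-0.033,-0.162,0,0,0,-0.126,-1],[-0.033,-0.162,0,0,0,-0.126,-1]]]}}

```text
t: 34.02
ee_pos: [568.7, -90.5, 56.2]
tool_rot: [-3.141, 0.001, -1.641]
wrist_force: [-2.1, 3.7, 5.9]
gripper_width: 20.7
grip_force: 12.0
```

```bash
python3 - <<'E'
from h import *
o=get_obs()['ee_pos']; th=np.arctan2(14.2-o[1],577-o[0])+.092; print('th',th,np.hypot(14.2-o[1],577-o[0]))
plan(*o)
E
```

```text
th 1.583795846832735 105.0626398777619
t 34.0 at [568.7 -90.5  56.2] yaw -1.641 w 20.7 F 12.0 wf [-2.1  3.7  5.9]
-> (np.float64(568.7086318170257), np.float64(-90.53495840328884), np.float64(56.157767342706094), None) [0. 0. 0. 0. 0. 0.]
```

>>> {"name": "send_rows", "arguments": {"series": [[[0,-0.012,0,0,0,0,-1],[0,-0.024,0,0,0,0,-1],[0,-0.024,0,0,0,0,-1]]]}}

```text
t: 34.4
ee_pos: [568.5, -91.3, 55.0]
tool_rot: [3.132, -0.0, -1.643]
wrist_force: [-19.3, 7.8, 16.5]
gripper_width: 20.8
grip_force: 12.0
```

```bash
python3 - <<'E'
from h import *
o=get_obs()['ee_pos']; th=np.arctan2(14.2-o[1],577-o[0])+.092; print('th',th)
plan(*o)
c=cam('top'); cv2.imwrite('pics/t6.png',cv2.resize(c['img'][170:310,190:380],(760,560),interpolation=cv2.INTER_CUBIC)[:,:,::-1])
E
```

```text
th 1.582506681536697
t 34.4 at [568.5 -91.3  55. ] yaw -1.643 w 20.8 F 12.0 wf [-19.3   7.8  16.5]
-> (np.float64(568.5139284923604), np.float64(-91.26601235683563), np.float64(55.03429466079496), None) [0. 0. 0. 0. 0. 0.]
```

View pics/t6.png

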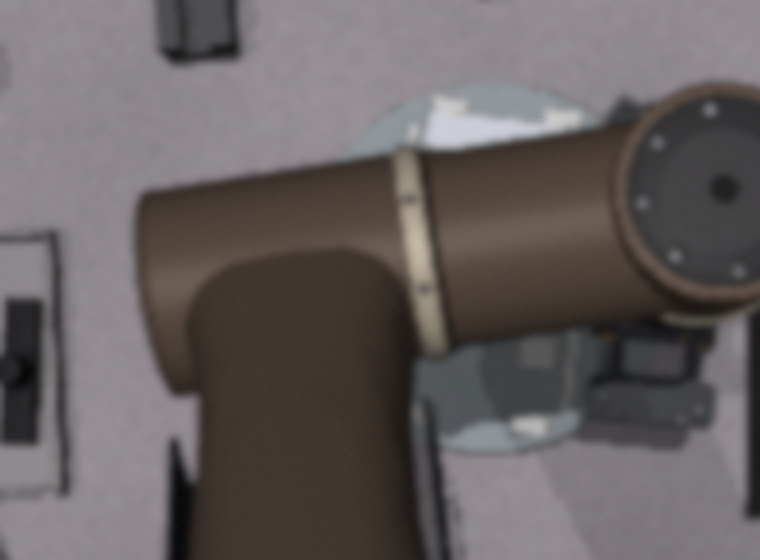

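The plate is at its stop (19 N against the push, no further motion). I'll release and rise.

>>> {"name": "send_rows", "arguments": {"series": [[[0,0.012,0,0,0,0,-1],[0,0.012,0,0,0,0,0.3],[0,0.012,0,0,0,0,0.3],[0,0.012,0,0,0,0,0.3],[0,0.012,0,0,0,0,0.3],[0,0.012,-0.3,0,0,0,0.3],[0,0.012,-0.6,0,0,0,0.3],[0,0.012,-0.8,0,0,0,0.3]]]}}

```text
t: 35.45
ee_pos: [571.1, -91.5, 244.8]
tool_rot: [-3.142, -0.0, -1.642]
wrist_force: [1.8, -0.1, 0.1]
gripper_width: 57.0
grip_force: 0.0
```

```bash
python3 - <<'E'
from h import *
plan(540,100,255,-1.646)
E
```

```text
t 35.5 at [571.1 -91.5 244.8] yaw -1.642 w 57.0 F 0.0 wf [ 1.8 -0.1  0.1]
-> (540, 100, 255, -1.646) [-0.755  0.178 -0.041 -0.    -0.     0.001]
```

>>> {"name": "send_rows", "arguments": {"series": [[[-0.9,0.08,-0.25,0,0,0,0.3],[-0.9,0.08,-0.25,0,0,0,0.3],[-0.9,0.08,-0.25,0,0,0,0.3],[-0.9,0.08,-0.25,0,0,0,0.3],[-0.9,0.08,-0.25,0,0,0,0.3]]]}}

```text
t: 36.08
ee_pos: [567.6, 137.5, 306.0]
tool_rot: [-3.14, 0.001, -1.638]
wrist_force: [1.0, -0.3, -0.5]
gripper_width: 56.9
grip_force: 0.0
```

>>> {"name": "send_rows", "arguments": {"series": [[[-0.4,0,0,0,0,0,0.3],[-0.4,0,0,0,0,0,0.3],[-0.4,0,0,0,0,0,0.3]]]}}

```text
t: 36.45
ee_pos: [574.4, 235.7, 304.0]
tool_rot: [3.14, -0.001, -1.64]
wrist_force: [0.2, -0.2, -1.0]
gripper_width: 57.2
grip_force: 0.0
```

```bash
python3 - <<'E'
from h import *
c=cam('wrist'); save(c,'w7'); plan(540,100,255,-1.646)
for n,p in(('hinge',(592.8,185.5,56)),('tip',(597,220,143)),('catch',(586.7,118.8,52)),('handle',(567.4,-90.4,94))): print(n,px(c,p).round())
E
```

```text
t 36.5 at [574.3 234.5 304.3] yaw -1.641 w 56.7 F 0.0 wf [-0.2 -0.1  0.6]
-> (540, 100, 255, -1.646) [ 0.546  0.099  0.198  0.    -0.     0.002]
hinge [299. 166.]
tip [292. 212.]
catch [300. 100.]
handle [ 301. -149.]
```

View pics/w7.png

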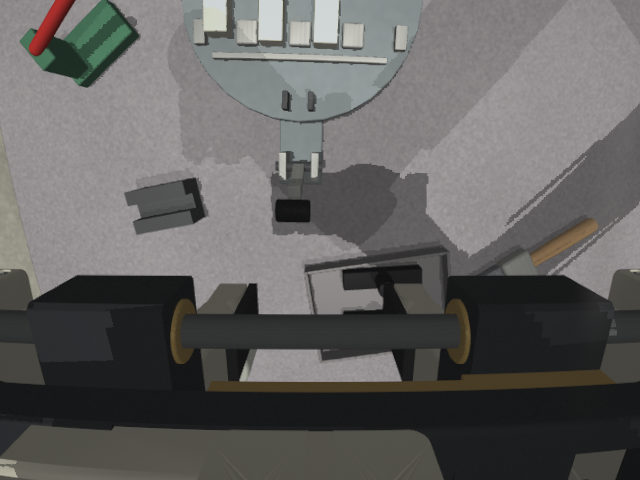

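The wrist view shows the plate at its stop with the catch at (299,100), in line with the latch hinge at (299,166). The latch tip at (293,211) is where I predicted it. I'll go behind the tip with closed fingers.

>>> {"name": "send_rows", "arguments": {"series": [[[-0.117,-0.099,0,0,0,0,-1],[-0.117,-0.099,0.1,0,0,0,-1],[-0.117,-0.099,0.25,0,0,0,-1],[-0.117,-0.099,0.4,0,0,0,-1],[-0.117,-0.099,0.55,0,0,0,-1],[-0.117,-0.099,0.7,0,0,0,-1],[-0.117,-0.099,0.72,0,0,0,-1],[-0.117,-0.099,0.72,0,0,0,-1]]]}}

```text
t: 37.5
ee_pos: [601.9, 261.0, 126.2]
tool_rot: [-3.141, -0.0, -1.642]
wrist_force: [0.4, 0.6, 0.0]
gripper_width: 0.5
grip_force: 0.0
```

```bash
python3 - <<'E'
from h import *
plan(594,215,122,None,[(591,170,122,None)])
E
```

```text
t 37.5 at [601.9 261.  126.2] yaw -1.642 w 0.5 F 0.0 wf [0.4 0.6 0. ]
-> (594, 215, 122, None) [0.186 0.018 0.017 0.    0.    0.   ]
-> (591, 170, 122, None) [0.366 0.017 0.017 0.    0.    0.   ]
```

Push slowly, about 12 mm per row.

>>> {"name": "send_rows", "arguments": {"series": [[[0.05,0.005,0,0,0,0,-1],[0.1,0.01,0,0,0,0,-1],[0.15,0.013,0,0,0,0,-1],[0.2,0.015,0,0,0,0,-1],[0.25,0.016,0,0,0,0,-1],[0.3,0.017,0,0,0,0,-1],[0.34,0.017,0,0,0,0,-1],[0.37,0.017,0,0,0,0,-1]]]}}

```text
t: 38.5
ee_pos: [590.4, 168.9, 125.2]
tool_rot: [3.141, -0.0, -1.642]
wrist_force: [-0.0, 1.1, -1.0]
gripper_width: 0.1
grip_force: 0.0
```

```bash
python3 - <<'E'
from h import *
plan(591,150,122)
c=cam('side'); cv2.imwrite('pics/s8.png',cv2.resize(c['img'][170:370,200:420],(660,600),interpolation=cv2.INTER_CUBIC)[:,:,::-1])
E
```

```text
t 38.5 at [590.4 168.9 125.2] yaw -1.642 w 0.1 F 0.0 wf [-0.   1.1 -1. ]
-> (591, 150, 122, None) [ 0.075 -0.008  0.013  0.     0.     0.   ]
```

View pics/s8.png

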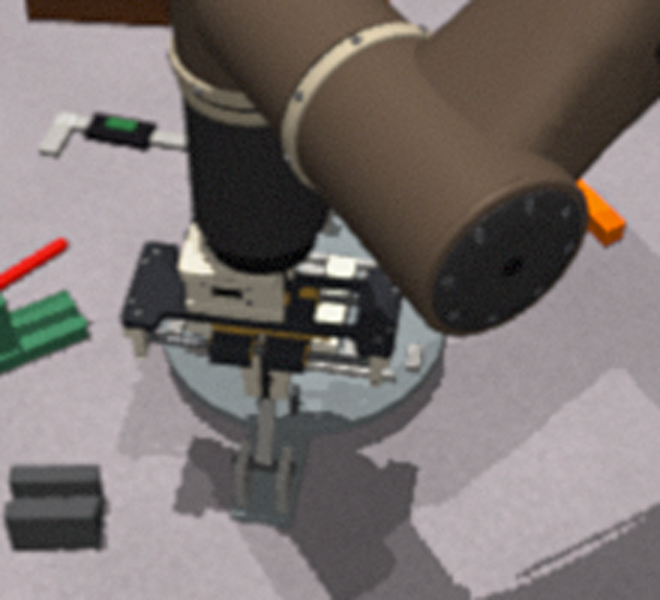

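The latch arm at (265,430) has tipped past upright towards the plate. I'll push a little more, then withdraw up and back and let it fall.

>>> {"name": "send_rows", "arguments": {"series": [[[0.04,0,0,0,0,0,-1],[0.08,0,0,0,0,0,-1],[0.08,0,0,0,0,0,-1],[0,0,-0.2,0,0,0,-1],[-0.1,0,-0.5,0,0,0,-1],[-0.26,0,-0.72,0,0,0,-1],[-0.26,0.1,-0.72,0,0,0,-1],[-0.26,0.1,-0.72,0,0,0,-1]]]}}

```text
t: 39.55
ee_pos: [569.8, 237.8, 307.6]
tool_rot: [-3.139, 0.003, -1.64]
wrist_force: [0.4, -0.5, -0.3]
gripper_width: 0.6
grip_force: 0.0
```

>>> {"name": "send_rows", "arguments": {"series": [[[0,0,0,0,0,0,-1],[0,0,0,0,0,0,-1],[0,0,0,0,0,0,-1],[0,0,0,0,0,0,-1],[0,0,0,0,0,0,-1],[0,0,0,0,0,0,-1],[0,0,0,0,0,0,-1],[0,0,0,0,0,0,-1]]]}}

```text
t: 40.55
ee_pos: [570.0, 236.3, 305.3]
tool_rot: [-3.142, 0.0, -1.642]
wrist_force: [0.2, 0.3, -0.6]
gripper_width: 0.3
grip_force: 0.0
```

```bash
python3 - <<'E'
from h import *
c=cam('wrist'); save(c,'w9'); plan(540,100,255)
d=np.array([-.092,-.996])*90
print('tip closed',px(c,(592.8+d[0],185.5+d[1],56)),'at 0.15',px(c,(592.8+d[0],185.5+d[1],70)),'0.5',px(c,(592.8+d[0]*.88,185.5+d[1]*.88,56+43)))
E
```

```text
t 40.6 at [570.1 236.3 305.3] yaw -1.642 w 0.3 F 0.0 wf [-0.2  0.4 -0. ]
-> (540, 100, 255, None) [0.552 0.081 0.201 0.    0.    0.   ]
tip closed [296.03787109  75.79269486] at 0.15 [295.14266619  73.28251134] 0.5 [292.97530608  79.90332131]
```

View pics/w9.png

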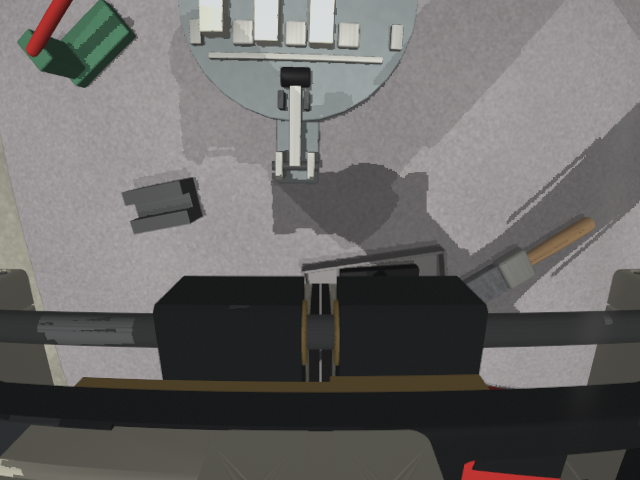

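The wrist view shows the latch swung over between the cheeks, with the tip at (295,76), where the closed tip should be. I'll wait, then confirm with numbers.

>>> {"name": "send_rows", "arguments": {"series": [[[0,-0.1,-0.1,0,0,0,-1],[0,-0.1,-0.1,0,0,0,-1],[0,-0.1,-0.1,0,0,0,-1],[0,-0.1,-0.1,0,0,0,-1],[0,-0.1,-0.1,0,0,0,-1],[0,-0.1,-0.1,0,0,0,-1],[0,-0.1,-0.1,0,0,0,-1],[0,-0.1,-0.1,0,0,0,-1]]]}}

```text
t: 41.6
ee_pos: [595.0, 234.5, 330.2]
tool_rot: [3.142, -0.0, -1.642]
wrist_force: [-0.1, -0.5, -0.3]
gripper_width: 0.2
grip_force: 0.0
```

```bash
python3 - <<'E'
from h import *
obs=[]
for n in('wrist','side','top'):
    c=cam(n); u,v=px(c,(584.5,95.9,56)); g=c['img'].max(2); 
    w=22 if n=='wrist' else 14
    u0,v0=int(u-w),int(v-w); q=(g[v0:v0+2*w,u0:u0+2*w]<55).astype(np.uint8)
    print(n,'pred',np.round([u,v],1),'z70',px(c,(584.5,95.9,70)).round(1))
    k,lab,st,ce=cv2.connectedComponentsWithStats(q)
    for i in range(1,k):
        if st[i,4]>20: print('  blob',st[i].tolist(),(ce[i]+[u0,v0]).round(1))
for dz in(0,): 
    c=cam('wrist')
    for p in((592.8,185.5,56),(586.7,118.8,56)): print(px(c,p).round())
E
```

```text
wrist pred [320.6  79.8] z70 [320.6  77.6]
  blob [8, 15, 28, 19, 487] [319.7  80.6]
side pred [295.4 292.8] z70 [295.3 289.3]
  blob [8, 13, 12, 7, 59] [294.9 293.7]
top pred [282.  232.9] z70 [281.6 232.4]
  blob [11, 10, 6, 10, 48] [281.5 232.5]
[319. 164.]
[320. 102.]
```

The tip reads at z ≈ 52–56 in both the side and wrist views, which is closed. The arm is clear, so I'm handing in.

```bash
python3 -c "
from h import *
print(finish_job())"
```

```text
the job is handed in; nothing more can be done
None
```

The job is handed in, though the hand-in gave no verdict: both dummies are in the tray, all three bars lie flat in their own bays, the plate is at its stop, and the latch measures closed in its catch.

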